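Cross-stack lamp-arm slats on the airing stand

ROBOT

A 6-joint arm with a two-finger parallel gripper is mounted at the origin on the work surface. World frame = base frame: x ahead of the robot, y to its left, z up, the work surface at z = 0. Lengths are in m, angles in rad, forces in N, time in s.
With the tool pointing down it reaches from about 0.35 to 0.775 m from the base axis. Payload 7.3 kg.
Tool frame: the origin (TCP) lies between the finger pads; the fingertips stand 14 mm ahead of it and the grasp point (between the pads) lies 5 mm behind it; z points along the fingers, y is the line along which they close (so a half turn about z gives the same grasp; the last joint's range is limited). The gripper opens to 92 mm and grips with 3 to 60 N. Pads are 19 mm wide; open, the fingers measure 130 mm over their backs; the gripper's body (75 mm by 190 mm) begins 47 mm behind the grasp point.
Start: joints at [-1.283, 0.342, 1.524, -0, 1.275, -0.146], TCP at [0.221, -0.476, 0.241] pointing down, gripper open.
Joint ranges: [-2.53, 2.53], [-0.77, 2.02], [0.04, 2.7], [-1, 4.14], [0.28, 2.66], [-3.11, 3.11]. Speed limits (rad/s): [2.57, 2.57, 3.14, 3.14, 3.14, 3.14].

INTERFACE

Orientations are given as [roll, pitch, yaw] about the fixed x, y, z axes, in that order (R = Rz(yaw) Ry(pitch) Rx(roll)).
In Python, from cell import robot, eyes gives the robot as it stands. The module is installed in compiled form; this text tells all that it offers.
- The arm moves only by the shell command python3 -m handwheel 'ROWS' [FORCE]. ROWS is JSON, one flat list of numbers, 5 for each row, row after row: the shift along the world's x, y, z in mm, then the turn about the world's z in rad, then the opening, from 0 (shut) to 1 (fully open). In form: [x, y, z, spin, jaw, x, y, z, spin, jaw, ...]. A call has 1 to 8 rows; each row shifts and turns the commanded pose from where the row before left it; what a row does not reach is not made up. A row lasts 1/10 s, in which the tool goes at most 50 mm and 8.59 degrees, less where a joint would pass 70% of its speed; a pose out of reach is approached as far as the arm can. A call with a gripper value outside its range is refused whole. The fingers move at their own pace and stop on an object; FORCE is the grip in N (left out, the last holds). Time passes only in rows, so rows that do not move let the fingers close. It gives the time, the measured TCP pose, the force, the opening and the grip force at its end, in the units of the state.
- robot.observe(): the state, without advancing time (a new reading comes with each control period).
- eyes.read_camera(name): name is "scene" or "top" or "wrist"; returns (picture, depth): 420x560x3 uint8, blue, green, red; 420x560 float32, m along the optical axis (not along the pixel's ray), 0 where there is no reading.
- eyes.calibration(name): a dict with "fx", "fy", "cx", "cy" (pixels), "world_to_cam" (4x4, takes a point from world to camera coordinates). Camera axes: x right, y down, z forward; pixel columns grow to the right and rows downward; lengths in m; the calibration is good to about 2 mm. A picture is of the moment at which its call begins: read the wrist's pose just before it. calibration takes no time and is no camera call; for the wrist camera it gives the pose at the moment of the call.
- robot.hand_in(): hands the job in; it is judged then, once.
The state is a dict: "time": time; "qpos": joint angles; "qvel": joint speeds; "joint_efforts": joint torques, N m; "tool_pos": TCP position; "tool_rot": TCP orientation; "contact_force": force on the tool from outside, world axes, zero at the start; "torque": the same for the moment, N m; "opening": finger opening in m; "grip_force": force on a finger pad.
Only numpy, scipy, OpenCV 4.12 (cv2) and the standard library are available. Lean on these libraries where they do the work, as an engineer would, in place of code of your own. Each camera call takes 0.05 s, during which the arm holds its last target. There are 200 camera calls.

TASK

Finish the airing stack of lamp-arm slats. Take the plain wooden slat out of the blue tray and lay it across the two orange bearers of the black stand, centred on the free pair of white marks, parallel to the plain slat already lying there; then lay the two painted slats crosswise on those two, one straight above each bearer and centred along it, either one on either side. Let go of every slat, and leave the tray's other pieces in their places.

Things in the scene. Friction and masses are not known exactly. Their poses are not given: they have to be found in the camera images.
- stand: fixed black board 180 x 180 x 12 mm carrying two orange bearers along its x, each 170 mm long, 22 wide, 18 high, centred at its y = +50 and -50 mm; bearer tops 30 mm above the bench. Origin: centre of the board's underside, z up. 30 mm white bands on both bearers at its x = +50 mm (taken by the laid slat) and x = -50 mm (free). May be turned any way.
- free_place (a point): point midway between the two free white marks of the stand, 30 mm above the bench, level with the bearers' tops: the underside centre of the plain slat goes here, its length along the stand's y
- laid_slat: plain light-wood slat that already lies loose across both bearers at the x = +50 mm marks; 160 mm long (its x), 26 mm wide (its y), 14 mm thick (its z), about 45 g; origin at the centre of its underside. It stays there; its top lies 44 mm above the bench.
- plain_slat: plain light-wood slat to be laid first, lying flat in the blue tray near its middle, roughly along the tray's x, with at least 25 mm free beside its middle; 160 mm long (its x), 26 mm wide (its y), 14 mm thick (its z), about 45 g; origin at the centre of its underside. 
- warm_slat: slat painted in yellow, orange, magenta and violet bands, lying flat on the open bench in front of the robot; 160 mm long (its x), 26 mm wide (its y), 14 mm thick (its z), about 45 g; origin at the centre of its underside. 
- cool_slat: slat painted in green, white and blue bands, lying flat on the open bench in front of the robot; 160 mm long (its x), 26 mm wide (its y), 14 mm thick (its z), about 45 g; origin at the centre of its underside. 
- tray: open blue plastic tray fixed to the bench, 240 x 240 x 30 mm outside, walls and floor 5 mm thick; origin at the centre of its underside, so that its inner floor lies 5 mm above it. Stand and tray may change sides.
- offcut: short plywood offcut 70 x 20 x 18 mm, loose in the blue tray along one side wall; leave it alone
- bracket: small steel angle bracket, 50 x 18 mm foot and a 35 mm high upright, loose in the blue tray near the same wall as the offcut; leave it alone
- black_block: black plastic block 80 x 22 x 15 mm, loose in the blue tray along the other side wall; leave it alone
There are look-alikes about, which are no part of the job. Of the things that look like the warm_slat, the middle-sized one is meant.

How it is judged:
By the outcome, as a careful person would: the job done as asked, in the order asked, and still so for the second after the job is handed in, with the robot touching nothing.
It also fails if it takes over 69 s, if anything falls off the work surface, if the arm or the gripper's body presses on something with over 40 N, if the wrist force passes 120 N, or if a joint passes its speed limit or range.

## Working session

There is one attempt and no reset: what is moved stays moved. The work goes in short steps, Python scripts to look and compute and a shell command to move; the robot and the scene stay as the last step left them, time stands still between calls to the robot, and variables do not carry over. Pictures are saved under pics/ and viewed, at most 14 in all, crops included, and the job is handed in when it is done.

```bash
mkdir -p pics
python3 - <<'E'
from cell import robot, eyes
import cv2,numpy as np
s=robot.observe(); print(s['time'],s['tool_pos'],s['tool_rot'],s['opening'])
for n in("top","scene"):
    p,d=eyes.read_camera(n); c=eyes.calibration(n); cv2.imwrite(f"pics/{n}0.png",p); np.savez(f"{n}0.npz",p=p,d=d,K=[c[k] for k in("fx","fy","cx","cy")],T=c["world_to_cam"]); print(n,[c[k] for k in("fx","fy","cx","cy")],np.round(c["world_to_cam"],3).tolist())
E
```

```text
0.0 [ 0.22056937 -0.47600926  0.24004732] [-3.14010352e+00 -1.88523503e-04  4.33792499e-01] 0.09202324304399492
top [425.6030284084182, 425.6030284084182, 285.7526487380851, 211.6463165779851] [[-0.008, -1.0, 0.017, 0.003], [-0.995, 0.007, -0.098, 0.508], [0.098, -0.018, -0.995, 1.252], [0.0, 0.0, 0.0, 1.0]]
scene [406.94305458911623, 406.94305458911623, 281.1268278393824, 203.4605423039826] [[0.702, 0.712, 0.013, -0.382], [0.572, -0.554, -0.605, -0.277], [-0.423, 0.432, -0.796, 1.338], [0.0, 0.0, 0.0, 1.0]]
```

View pics/top0.png

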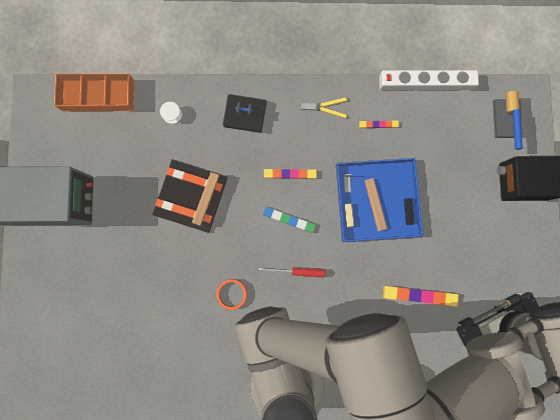

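View pics/scene0.png

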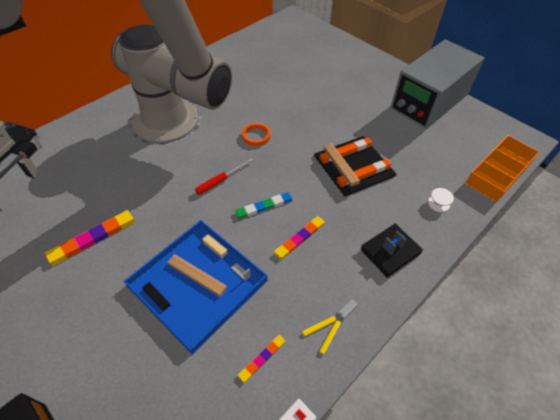

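Top view candidates for warm_slat: (380,124) is about 42 px long, (290,174) about 54 px and (421,296) about 76 px. At about 1.2 m, 160 mm is about 55 px, so (290,174), the middle one, is meant. The cool slat is at (291,219), the plain slat at (376,205) in the tray, and the stand is at (190,196) with its laid slat at (206,198).

```bash
cat > h.py <<'E'
import numpy as np,cv2
def load(f): 
    z=np.load(f); return z['p'],z['d'],z['K'],z['T']
def ray(uv,K,T,h):
    uv=np.atleast_2d(uv).astype(float); d=np.c_[(uv[:,0]-K[2])/K[0],(uv[:,1]-K[3])/K[1],np.ones(len(uv))]
    R=T[:3,:3]; o=-R.T@T[:3,3]; d=d@R; return o+d*((h-o[2])/d[:,2])[:,None]
def mask(p,lo,hi): return cv2.inRange(cv2.cvtColor(p,cv2.COLOR_BGR2HSV),np.array(lo),np.array(hi))
def rect(m,K,T,h,box=None):
    "fit rectangle in the world plane z=h; mm: centre, size, yaw of long side"
    if box is not None:
        k=np.zeros_like(m); x0,y0,x1,y1=box; k[y0:y1,x0:x1]=255; m=m&k
    cs=cv2.findContours(cv2.morphologyEx(m,cv2.MORPH_CLOSE,np.ones((5,5),np.uint8)),cv2.RETR_EXTERNAL,cv2.CHAIN_APPROX_NONE)[0]
    c=max(cs,key=cv2.contourArea)
    w=ray(c[:,0],K,T,h)[:,:2]*1000
    (x,y),(a,b),t=cv2.minAreaRect(w.astype(np.float32))
    if a<b: a,b,t=b,a,t+90
    return np.round([x,y,a,b],1),round(float(np.deg2rad((t+90)%180-90)),3)
E
python3 - <<'E'
from h import *
p,d,K,T=load('top0.npz')
col=mask(p,(0,90,60),(179,255,255))
nb=mask(p,(0,0,135),(179,60,255))
print('warm',rect(mask(p,(0,70,60),(179,255,255)),K,T,.014,(255,160,325,188)))
gm=mask(p,(35,60,60),(125,255,255))|mask(p,(0,0,170),(179,70,255))
print('cool',rect(gm,K,T,.014,(255,200,325,238)))
print('small',rect(col,K,T,.014,(350,115,410,133)),'large',rect(col,K,T,.014,(375,280,465,310)))
wood=mask(p,(5,50,100),(20,160,255))
print('plain',rect(wood,K,T,.019,(358,172,395,236)))
print('laid',rect(wood,K,T,.044,(188,165,225,230)))
print('tray',rect(mask(p,(100,120,50),(125,255,255)),K,T,.03,(325,145,435,250)))
dark=mask(p,(0,0,0),(179,255,60))
print('hsv',[cv2.cvtColor(p,cv2.COLOR_BGR2HSV)[v,u].tolist() for u,v in((376,205),(206,198),(190,180),(174,175),(161,205),(268,211),(290,174))])
org=mask(p,(2,170,140),(12,255,255))
wh=mask(p,(0,0,190),(179,45,255))
for n,m in(('or',org),('wh',wh)):
    k=np.zeros_like(m);k[155:235,148:232]=255
    num,l,st,c=cv2.connectedComponentsWithStats(m&k)
    for i in range(1,num):
        if st[i,4]>20: print(n,c[i].round(1),st[i,4],(ray(c[i],K,T,.03)*1000).round(1))
print('height', [ (float(d[v,u])) for u,v in((376,205),(206,198),(290,174))])
a=cv2.resize(p[150:245,140:440],None,fx=2.6,fy=2.6,interpolation=cv2.INTER_CUBIC);cv2.imwrite('pics/crop1.png',a)
E
```

```text
warm (array([625.6, -14.7, 158.9,  27.9]), 1.566)
cool (array([485.6,  -9.1, 160.4,  28. ]), 1.214)
small (array([ 781.4, -290.6,  121.9,   22.3]), 1.568) large (array([ 254.3, -399.7,  226. ,   37.8]), 1.446)
plain (array([ 529.8, -271.3,  158.4,   27.4]), 0.23)
laid (array([546.2, 234.7, 161. ,  67. ]), -0.327)
tray (array([ 543.3, -280.6,  242.1,  238.8]), -1.51)
hsv [[14, 99, 196], [15, 102, 200], [9, 175, 236], [27, 11, 225], [9, 162, 233], [105, 148, 195], [166, 164, 216]]
or [170.  171.3] 38 [[631.  346.2  30. ]]
or [194.  178.9] 157 [[607.6 274.1  30. ]]
or [159.  202.5] 35 [[536.9 377.1  30. ]]
or [182.7 210.1] 146 [[513.7 306.3  30. ]]
wh [177.8 173.7] 71 [[623.7 322.7  30. ]]
wh [166.9 205. ] 70 [[529.3 353.6  30. ]]
height [1.289668321609497, 1.260506510734558, 1.3004870414733887]
```

View pics/crop1.png

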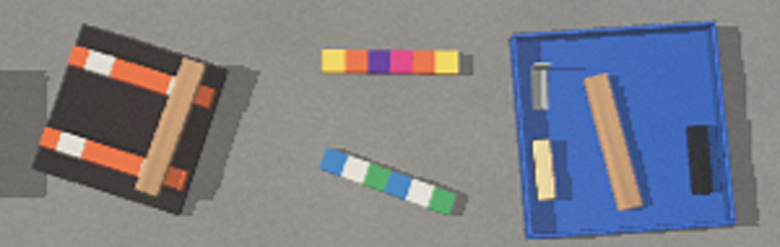

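The crop shows the middle-sized warm slat at (290,174) and the free white marks at (178,174) and (167,205). The marks are 99 mm apart, which fits the 100 mm in the brief. The plain slat lies free in the tray. I'll move above it.

```bash
python3 -m handwheel '[38,25,0,-0.026,0.4,38,25,0,-0.026,0.4,38,25,0,-0.026,0.4,38,25,0,-0.026,0.4,38,25,0,-0.026,0.4,38,25,0,-0.026,0.4,38,25,0,-0.026,0.4,38,25,0,-0.026,0.4]' 20
cat >> h.py <<'E'
def snap(n,f):
    from cell import robot,eyes
    c=eyes.calibration(n);s=robot.observe();p,d=eyes.read_camera(n)
    np.savez(f+'.npz',p=p,d=d,K=[c[k] for k in("fx","fy","cx","cy")],T=c["world_to_cam"]); cv2.imwrite(f'pics/{f}.png',p)
    print(s['time'],np.round(s['tool_pos'],4),np.round(s['tool_rot'],3),round(s['opening'],4)); return load(f+'.npz')
E
python3 - <<'E'
from h import *
p,d,K,T=snap('wrist','w1')
wood=mask(p,(5,50,100),(20,150,255))
print(rect(wood,K,T,.019))
E
```

```text
time: 0.9
tool_pos: [0.526, -0.275, 0.2404]
tool_rot: [-3.141, 0.001, 0.225]
contact_force: [0.0, -0.7, 1.2]
opening: 0.0377
grip_force: 0.0
0.9 [ 0.526  -0.275   0.2404] [-3.141e+00  1.000e-03  2.250e-01] 0.0377
(array([ 534.1, -271.5,  152.8,   24. ]), 0.232)
```

View pics/w1.png

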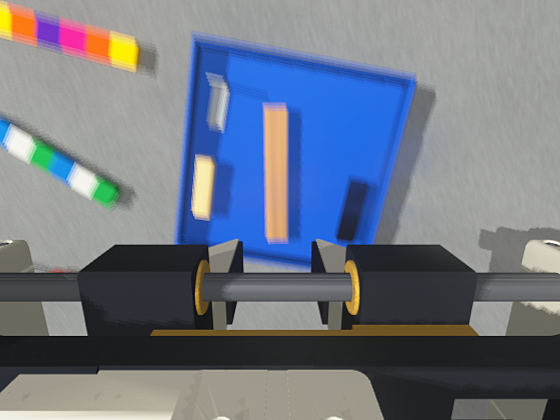

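The wrist view shows the plain slat at (276,172) with clear room on both sides for narrowed fingers. The wrist and top views agree: about (531,-271.5), yaw 0.23. I'll descend and grip.

```bash
python3 -m handwheel '[5,3.5,-30,0.005,0.4,0,0,-48,0,0.4,0,0,-48,0,0.4,0,0,-46,0,0.4,0,0,-34,0,0.4,0,0,-12.5,0,0.4,0,0,0,0,0.2,0,0,0,0,0.1]' 20;python3 -m handwheel '[0,0,0,0,0.1,0,0,0,0,0.1,0,0,0,0,0.1]' 20
```

```text
time: 1.75
tool_pos: [0.5301, -0.2733, 0.0229]
tool_rot: [3.141, -0.001, 0.231]
contact_force: [0.5, -0.8, -0.9]
opening: 0.026
grip_force: 20.0
time: 2.05
tool_pos: [0.53, -0.2731, 0.0228]
tool_rot: [3.141, -0.001, 0.231]
contact_force: [-0.5, -0.1, 0.8]
opening: 0.0258
grip_force: 20.0
```

```bash
python3 -m handwheel '[0,0,30,0,0.1,0,0,48,0,0.1,0,0,48,0,0.1,2,40,2,-0.04,0.1,4,48,0,-0.05,0.1,4,48,0,-0.05,0.1,4,48,0,-0.05,0.1,4,48,0,-0.05,0.1]' 20;python3 -m handwheel '[4,48,0,-0.05,0.1,4,48,0,-0.05,0.1,4,48,0,-0.05,0.1,4,48,0,-0.05,0.1,4,48,0,-0.05,0.1,4,48,0,-0.05,0.1,4,48,0,-0.05,0.1,2,30,0,-0.007,0.1]'
python3 -m handwheel '[0,0,0,0,0.1]'
python3 - <<'E'
from h import *
p,d,K,T=snap('wrist','w2')
snap('top','t2')
E
```

```text
time: 2.85
tool_pos: [0.5476, -0.0391, 0.1506]
tool_rot: [3.141, -0.001, -0.012]
contact_force: [0.5, 0.8, -0.6]
opening: 0.0263
grip_force: 20.0
time: 3.65
tool_pos: [0.5772, 0.3287, 0.1503]
tool_rot: [-3.141, -0.0, -0.365]
contact_force: [-0.0, 0.5, -0.4]
opening: 0.0259
grip_force: 20.0
time: 3.75
tool_pos: [0.5768, 0.3294, 0.1499]
tool_rot: [-3.14, 0.0, -0.362]
contact_force: [0.3, -0.4, -0.5]
opening: 0.0262
grip_force: 20.0
3.75 [0.5768 0.3294 0.1499] [-3.14   0.    -0.362] 0.0262
3.8 [0.577  0.3269 0.1498] [ 3.141  0.    -0.363] 0.0258
```

View pics/w2.png

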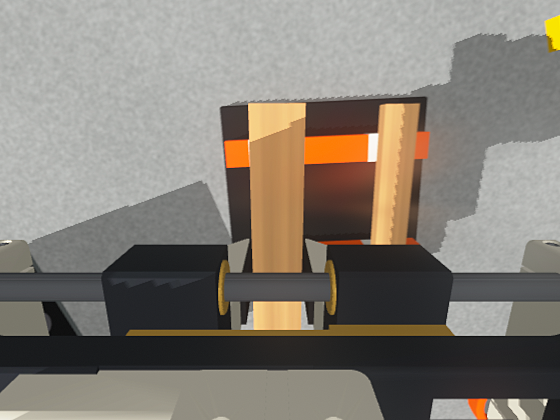

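View pics/t2.png

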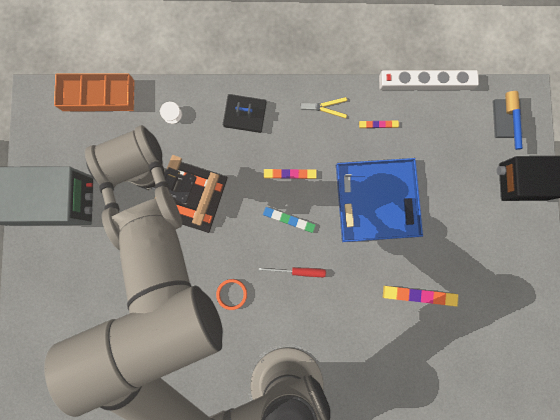

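The wrist view shows the slat held centrally, with its far end at about (277,103) and the laid slat at (397,170). Next I'll measure the slat's offset in the grip and refine the stand's pose.

Run:
```python
from h import *
p,d,K,T=load('w2.npz')
tcp=np.array([.5768,.3294])*1000; a=-.362; ux=np.array([np.cos(a),np.sin(a)]); uy=np.array([-ux[1],ux[0]])
print('dev depth held', d[150,277])
hs=cv2.cvtColor(p,cv2.COLOR_BGR2HSV)
for u in(260,277,295):
    col=hs[80:130,u]; v=80+np.where((col[:,1]>70)&(col[:,0]<20)&(col[:,2]>100))[0][0]
    q=ray((u,v-.5),K,T,.1465)[0,:2]*1000-tcp; print('end',u,v,q@ux,q@uy)
# laid slat, left view: two rows of edges
for nm,f in(('top','top0.npz'),('scene','scene0.npz')):
    p,d,K,T=load(f)
    wood=mask(p,(5,50,100),(22,135,255))
    b=(188,165,225,230) if nm=='top' else (315,135,372,195)
    wood=cv2.morphologyEx(wood,cv2.MORPH_OPEN,np.ones((3,3),np.uint8))
    print(nm,'laid',rect(wood,K,T,.044,b))
    b=(358,172,395,236) if nm=='top' else(155,245,240,305)
    print(nm,'plain',rect(wood,K,T,.019,b))
    if nm=='scene':
        print('warm',rect(mask(p,(0,90,80),(179,255,255)),K,T,.014,(270,210,330,262)))
        print('cool',rect(mask(p,(35,60,60),(125,255,255))|mask(p,(0,0,180),(179,60,255)),K,T,.014,(228,188,300,222)))
    for n,m,h in(('wh',mask(p,(0,0,170),(179,60,255)),.03),):
        k=np.zeros_like(m); 
        if nm=='top':k[155:235,148:232]=255
        else:k[130:200,305:400]=255
        num,l,st,c=cv2.connectedComponentsWithStats(m&k)
        for i in range(1,num):
            if st[i,4]>20: print(n,c[i].round(1),st[i,4],(ray(c[i],K,T,h)*1000).round(1))
    dk=mask(p,(0,0,0),(179,255,75)); 
    if nm=='top':
        m=dk|mask(p,(0,90,80),(22,255,255))|mask(p,(0,0,190),(179,45,255))
        print('board',rect(cv2.morphologyEx(m,cv2.MORPH_OPEN,np.ones((5,5),np.uint8)),K,T,.012,(145,150,232,240)))
```

```text
dev depth held 0.14602412
end 260 103 79.25954092735198 7.210798012712275
end 277 103 79.25809786473641 -0.41779195388669027
end 295 103 79.25657013638771 -8.493957899166228
top laid (array([547.3, 237.9, 161.4,  30.1]), -0.352)
top plain (array([ 529.7, -271.1,  158.2,   27.1]), 0.237)
wh [177.9 173.7] 74 [[623.5 322.5  30. ]]
wh [166.9 205.1] 73 [[529.  353.3  30. ]]
board (array([561.1, 290.5, 181.5, 178.6]), 1.261)
scene laid (array([552.2, 233. , 168.1,  33.8]), -0.361)
scene plain (array([ 533.9, -276.6,  160.7,   27.7]), 0.233)
warm (array([630.6, -18.3, 167.8,  33. ]), 1.551)
cool (array([491.7, -14. , 164.2,  37.6]), 1.218)
wh [360.  142.7] 41 [[531.3 350.7  30. ]]
wh [379.  164.5] 48 [[626.5 319.8  30. ]]
```

Run:
```python
from h import *
p,d,K,T=load('w2.npz')
hs=cv2.cvtColor(p,cv2.COLOR_BGR2HSV)
ang=lambda L:np.arctan2(L[1],L[0])
# bearer edges (orange) at z=.03
org=mask(p,(3,190,120),(14,255,255))
def colrange(us,y0,y1,m):
    t=[];b=[]
    for u in us:
        v=np.where(m[y0:y1,u]>0)[0]
        if len(v)>8: t.append((u,y0+v[0]-.5)); b.append((u,y0+v[-1]+.5))
    return t,b
t,b=colrange(list(range(312,362,4)),120,180,org)
for n,e in(('far',t),('near',b)):
    w=ray(e,K,T,.03)[:,:2]*1000; L=cv2.fitLine(w.astype(np.float32),cv2.DIST_L2,0,.01,.01).ravel(); print('bearer',n,L.round(3),len(w))
    # stand frame from top: c=(561.1,290.5), x dir 1.259-pi
    a=1.259-np.pi; X=np.array([np.cos(a),np.sin(a)]);Y=np.array([-X[1],X[0]])
    print('  ang',ang(L),'stand y',(w-[561.1,290.5])@Y)
wood=mask(p,(8,40,80),(25,165,255))
l=[];r=[]
for v in list(range(110,130,3))+list(range(165,235,5)):
    x=np.where(wood[v,360:425]>0)[0]
    if len(x)>10:l.append((360+x[0]-.5,v));r.append((360+x[-1]+.5,v))
for n,e in(('L',l),('R',r)):
    w=ray(e,K,T,.044)[:,:2]*1000; print(n,'stand x',((w-[561.1,290.5])@X).round(1))
ends=np.where(wood[90:130,398]>0)[0][0]+90; print('laid end stand y',((ray((398,ends-.5),K,T,.044)[0,:2]*1000-[561.1,290.5])@Y))
w=ray([(368.5,147)],K,T,.03)[0,:2]*1000; print('white near edge stand x (exp 35)',(w-[561.1,290.5])@X)
```

```text
bearer far [3.13000e-01 9.50000e-01 6.16470e+02 2.61904e+02] 13
  ang 1.2529501 stand y [61.72553709 61.55936355 61.39319564 61.22703335 61.86670638 61.70068066
 61.53466055 61.36864606 61.20263718 61.03663392 61.67586995 61.51000299
 61.34414164]
bearer near [3.11000e-01 9.50000e-01 5.94485e+02 2.68979e+02] 13
  ang 1.254108 stand y [38.61587691 38.44611625 38.27636148 38.10661259 38.78182055 38.61221414
 38.4426136  38.27301895 38.10343016 37.93384726 38.60855827 38.43911756
 38.26968271]
L stand x [40.2 39.5 39.6 39.7 39.8 39.1 39.1 35.3 33.1 32.4 28.4 30.1 27.  27.
 27.1 27.2 27.3 36.6 36.7 36.9 37. ]
R stand x [71.6 71.7 71.1 71.3 71.4 71.6 76.4 78.6 78.9 77.6 76.3 76.6 76.1 69.8
 69.3 76.2 76.5 76.8 76.3 69.  76. ]
laid end stand y 83.55793679101495
white near edge stand x (exp 35) 37.33672499401386
```

```bash
cat >> h.py <<'E'
def pose(n=8):
    from cell import robot,eyes
    a=[]
    for i in range(n):
        s=robot.observe(); a.append(np.r_[np.array(s['tool_pos'])*1000,s['tool_rot'][2]]); eyes.read_camera('top')
    a=np.array(a); print('t',s['time'],'mean',a.mean(0).round(3),'sd',a.std(0).round(3),'f',s['contact_force'],s['opening'],s['grip_force']); return a.mean(0)
E
python3 -c "
from h import *
m=pose(); print(np.array([576.5,338.1,0,-.316])-m)"
```

```text
t 4.2 mean [ 5.77804e+02  3.24067e+02  1.50310e+02 -3.67000e-01] sd [0.268 0.523 0.226 0.001] f [ 0.43957205  0.38987    -0.66178466] 0.025834674013744525 19.99839037656784
[-1.30375605e+00  1.40326099e+01 -1.50310144e+02  5.10867115e-02]
```

```bash
python3 -m handwheel '[-1.3,14,0,0.051,0.1,0,0,-40,0,0.1,0,0,-35,0,0.1,0,0,-12,0,0.1,0,0,0,0,0.1,0,0,0,0,0.1]' ; python3 -c "
from h import *
m=pose(6); print(np.array([576.5,338.1,48.3,-.316])-m); snap('wrist','w3')"
```

```text
time: 4.85
tool_pos: [0.5774, 0.3393, 0.0648]
tool_rot: [-3.14, -0.002, -0.316]
contact_force: [-0.9, 0.1, -0.3]
opening: 0.026
grip_force: 20.0
t 5.1 mean [ 5.77468e+02  3.39477e+02  6.51930e+01 -3.15000e-01] sd [0.216 0.083 0.301 0.   ] f [-0.93698794 -0.25750324 -0.95554457] 0.025660712085293295 19.998446702957153
[-9.67603151e-01 -1.37700538e+00 -1.68925236e+01 -6.25493480e-04]
5.15 [0.5769 0.3393 0.0645] [-3.14e+00 -1.00e-03 -3.15e-01] 0.0257
```

View pics/w3.png

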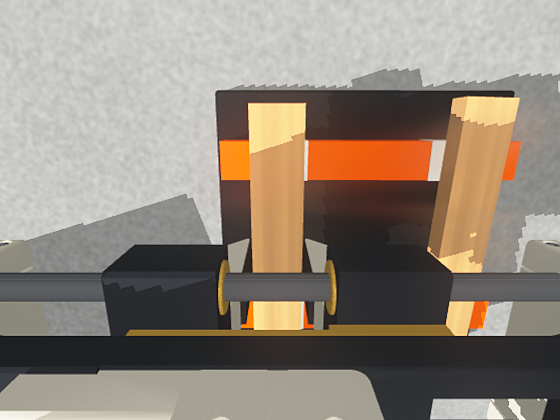

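Run:
```python
from h import *
p,d,K,T=load('w3.npz')
tcp=np.array([577.2,339.4]);a=-.3155;ux=np.array([np.cos(a),np.sin(a)]);uy=np.array([-ux[1],ux[0]])
print(p[155,296:314].tolist()); print(p[155,424:460:2].tolist()); print(p[155,214:226].tolist())
for u in(219.5,248.5,304,308.5,431.5,519.5):
    q=ray((u,158),K,T,.03)[0,:2]*1000-tcp; print(u,'across',-(q@uy),'along',q@ux)
for v in(140.5,180.5):
    print('bearer edge along',(ray((350,v),K,T,.03)[0,:2]*1000-tcp)@ux)
h=.0652-.0178+.014
for u in(249,305.5):print('slat edge',-((ray((u,110),K,T,h)[0,:2]*1000-tcp)@uy))
print('slat end',(ray((277,102.5),K,T,h)[0,:2]*1000-tcp)@ux)
```

```text
[[102, 159, 215], [102, 159, 216], [102, 161, 217], [101, 160, 215], [101, 157, 214], [98, 157, 212], [95, 154, 210], [84, 147, 207], [172, 198, 225], [218, 227, 232], [228, 233, 230], [194, 214, 233], [85, 134, 242], [9, 96, 244], [21, 102, 243], [22, 102, 243], [23, 103, 243], [21, 102, 242]]
[[36, 98, 233], [37, 97, 233], [37, 98, 234], [91, 124, 205], [199, 208, 219], [192, 203, 217], [192, 204, 218], [193, 205, 218], [192, 206, 219], [204, 216, 226], [68, 104, 151], [71, 107, 152], [73, 108, 153], [74, 109, 153], [73, 109, 153], [74, 110, 153], [70, 105, 146], [103, 159, 211]]
[[201, 203, 210], [201, 205, 211], [209, 213, 219], [185, 188, 196], [98, 96, 112], [54, 40, 51], [38, 130, 255], [25, 149, 255], [27, 145, 255], [27, 144, 255], [29, 145, 255], [27, 144, 255]]
219.5 across -32.27652930913959 along 50.8623294840512
248.5 across -15.748341675574514 along 50.861411814469456
304 across 15.871901708916438 along 50.85965621148607
308.5 across 18.435055587010915 along 50.859513901367045
431.5 across 88.45689083655009 along 50.85562618483782
519.5 across 138.50921276386222 along 50.852847205415145
bearer edge along 60.609360768992936
bearer edge along 37.887613973531344
slat edge -12.109174223607084
slat edge 13.363180461336132
slat end 78.935625906088
```

```bash
python3 -m handwheel '[-0.8,-2.5,0,0,0.1,0,0,-12,0,0.1,0,0,-5,0,0.1,0,0,0,0,0.1,0,0,0,0,0.1,0,0,0,0,0.1]' ; python3 -c "
from h import *
pose(4)"
```

```text
time: 5.8
tool_pos: [0.5757, 0.3364, 0.0466]
tool_rot: [3.141, -0.0, -0.315]
contact_force: [-0.5, -1.6, 7.7]
opening: 0.0259
grip_force: 20.0
t 5.95 mean [ 5.75642e+02  3.36408e+02  4.65710e+01 -3.15000e-01] sd [0.005 0.011 0.007 0.   ] f [-2.04940443 -1.82452479  6.82784423] 0.02596069451064913 20.00098943710327
```

```bash
python3 -m handwheel '[0,0,0.4,0,0.25,0,0,0,0,0.42,0,0,0,0,0.42,0,0,20,0,0.42,0,0,45,0,0.42,0,0,48,0,0.42,2,-46,10,0.14,0.5,2,-46,0,0.14,0.5]'; python3 -c "
from cell import robot
print(robot.observe()['qpos'])"; python3 -m handwheel '[5,-45,0,0.14,0.5,6,-45,0,0.14,0.5,6,-45,0,0.14,0.5,6,-45,0,0.14,0.5,6,-25,0,0.14,0.5,6,-15,0,0.14,0.5,4,-5,0,0.14,0.5,3,0,0,0.14,0.5]'; python3 -m handwheel '[0,0,0,0.14,0.5,0,0,0,0.14,0.5,0,0,0,0.14,0.5,0,0,0,0.14,0.5,0,0,0,0,0.5,0,0,0,0,0.5]'
python3 - <<'E'
from h import *
m=pose(5)
p,d,K,T=snap('top','t4'); w,_,Kw,Tw=snap('wrist','w4')
wood=cv2.morphologyEx(mask(p,(5,50,100),(22,135,255)),cv2.MORPH_OPEN,np.ones((3,3),np.uint8))
print('plain',rect(wood,K,T,.044,(160,160,188,225)))
c=mask(w,(0,80,60),(179,255,255)); print('wrist warm',rect(c,Kw,Tw,.014,(150,0,400,240)))
c2=np.vstack([p[150:240,140:340],]);c2=cv2.resize(c2,None,fx=3,fy=3); w2=cv2.resize(w,(600,450))[:300]
cv2.imwrite('pics/mix4.png',np.vstack([c2,w2]))
E
```

```text
time: 6.8
tool_pos: [0.5805, 0.2451, 0.1722]
tool_rot: [-3.14, -0.005, -0.027]
contact_force: [-0.0, -0.7, -1.4]
opening: 0.0454
grip_force: 0.0
[ 2.78015505e-01  5.86861523e-01  1.31723113e+00 -1.28211311e-04
  1.23196539e+00  1.87548993e+00]
time: 7.6
tool_pos: [0.6217, 0.0183, 0.169]
tool_rot: [-3.141, 0.0, 1.089]
contact_force: [-0.5, -0.0, -0.8]
opening: 0.0458
grip_force: 0.0
time: 8.2
tool_pos: [0.6215, 0.0197, 0.1692]
tool_rot: [-3.141, -0.0, 1.641]
contact_force: [-1.0, -0.4, -0.6]
opening: 0.0461
grip_force: 0.0
t 8.4 mean [621.536  19.651 169.413   1.642] sd [0.032 0.019 0.109 0.001] f [ 0.21400291 -0.39746585  0.90698323] 0.045712277414434406 0.0
8.45 [0.6216 0.0196 0.1696] [ 3.142 -0.     1.644] 0.0461
8.5 [0.6216 0.0196 0.1696] [ 3.142 -0.     1.644] 0.0458
plain (array([574.7, 335.4, 161.2,  31.7]), -0.31)
wrist warm (array([626.9,  20.8,  91.5,  26.9]), 1.553)
```

View pics/mix4.png

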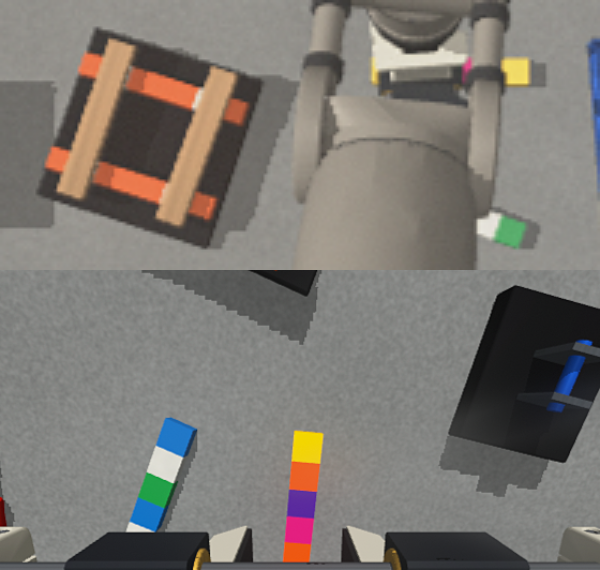

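The plain slat lies flat and parallel to the stand at the free marks, about (105,118) in the upper crop. The wrist view confirms the warm slat at (305,490) and the cool slat at (165,470). I'll grasp the warm slat now.

```bash
python3 -m handwheel '[4.5,-33.7,-10,-0.082,0.5,0,0,-45,0,0.5,0,0,-45,0,0.5,0,0,-35,0,0.5,0,0,-16.5,0,0.5,0,0,0,0,0.3,0,0,0,0,0.1,0,0,0,0,0.1]' 20;python3 -m handwheel '[0,0,0,0,0.1,0,0,0,0,0.1]'; python3 -c "
from h import *
pose(3)"
```

```text
time: 9.35
tool_pos: [0.6264, -0.0141, 0.0185]
tool_rot: [3.141, 0.0, 1.563]
contact_force: [0.1, -0.4, 0.4]
opening: 0.0265
grip_force: 0.1
time: 9.55
tool_pos: [0.6262, -0.0141, 0.0185]
tool_rot: [3.141, 0.0, 1.563]
contact_force: [0.6, 0.5, -0.3]
opening: 0.0261
grip_force: 20.0
t 9.65 mean [626.242 -14.075  18.481   1.563] sd [0.012 0.004 0.007 0.   ] f [-1.12829175 -0.44772395  1.15948537] 0.025726170030204595 19.99209702014923
```

```bash
python3 -m handwheel '[0,0,25,0,0.1,0,0,48,0,0.1,-1,22,37,-0.03,0.1,-3,47,0,-0.05,0.1,-3,47,0,-0.05,0.1,-3,47,0,-0.05,0.1,-3,47,0,-0.05,0.1,-3,47,0,-0.05,0.1]' 20;python3 -m handwheel '[-2.3,30.7,0,-0.028,0.1,0,0,0,0,0.1,0,0,0,0,0.1,0,0,-25,0,0.1,0,0,-25,0,0.1,0,0,0,0,0.1,0,0,0,0,0.1]'
python3 - <<'E'
from h import *
m=pose(5); print(np.array([607.9,273.6,63,1.2545])-m); w,_,K,T=snap('wrist','w5')
E
```

```text
time: 10.5
tool_pos: [0.6096, 0.2447, 0.1282]
tool_rot: [3.141, 0.0, 1.281]
contact_force: [0.6, -0.2, 0.3]
opening: 0.0259
grip_force: 20.0
time: 11.2
tool_pos: [0.6081, 0.2723, 0.0784]
tool_rot: [-3.141, 0.001, 1.253]
contact_force: [1.1, -0.3, 0.0]
opening: 0.0255
grip_force: 20.0
t 11.4 mean [608.681 272.997  79.444   1.254] sd [0.285 0.43  0.581 0.   ] f [ 0.00428211  0.98498425 -0.19375615] 0.025856419958955646 19.991645514965057
[-7.81168602e-01  6.03372483e-01 -1.64437188e+01  6.39864298e-04]
11.45 [0.6086 0.2736 0.0796] [ 3.140e+00 -1.000e-03  1.254e+00] 0.0258
```

View pics/w5.png

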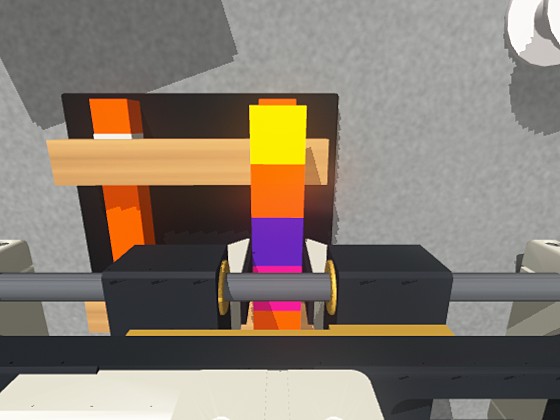

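Run:
```python
from h import *
p,d,K,T=load('w5.npz')
tcp=np.array([608.7,273.3]);a=1.254;ux=np.array([np.cos(a),np.sin(a)]);uy=np.array([-ux[1],ux[0]])
f=lambda u,v,h:((q:=ray((u,v),K,T,h)[0,:2]*1000-tcp)@ux,-(q@uy))
h=.0794-.0185+.014
org=mask(p,(2,150,120),(16,255,255))
print('bearer row101 px',np.where(org[101,230:320])[0][[0,-1]]+230,np.where(org[101,70:160])[0][[0,-1]]+70)
for u in np.where(org[101,230:320])[0][[0,-1]]+230+[-.5,.5]: print('bearer edge',f(u,101,.03))
print('left bearer (exp across -111,-89 from here)',f(89.5,115,.03),f(132,115,.03))
v=np.where(org[85:110,278])[0][0]+85; print('bearer end',f(278,v-.5,.03))
y=mask(p,(24,150,120),(34,255,255)); r=np.where(y[120,200:340])[0]+200; v0=np.where(y[80:130,278])[0][0]+80
print('slat',f(r[0]-.5,120,h),f(r[-1]+.5,120,h),'end',f(278,v0-.5,h))
print('plain along (exp 37..63 -> top z .044)',f(200,139,.044),f(200,185,.044),'board edge', f(338,95,.012),f(63,95,.012))
```

```text
bearer row101 px [258 296] [ 89 138]
bearer edge (np.float64(83.84171036802266), np.float64(-12.63963070812551))
bearer edge (np.float64(83.8459711279536), np.float64(10.354424963491548))
left bearer (exp across -111,-89 from here) (np.float64(75.92463024811144), np.float64(-112.8383842547457)) (np.float64(75.92743466060065), np.float64(-87.5411533248185))
bearer end (np.float64(85.79278035942819), np.float64(-0.5563475518020612))
slat (np.float64(72.64505031419708), np.float64(-13.882762635606126)) (np.float64(72.6472082024764), np.float64(11.84985806332707)) end (np.float64(78.97939785995624), np.float64(-0.7955342205915004))
plain along (exp 37..63 -> top z .044) (np.float64(62.62808806294317), np.float64(-44.593763547109674)) (np.float64(36.27187880310108), np.float64(-46.31953885268716)) board edge (np.float64(88.6716384337245), np.float64(38.04006955657164)) (np.float64(88.63344675462409), np.float64(-138.21204696854053))
```

```bash
python3 -m handwheel '[0.3,1,-8,0,0.1,0,0,-6,0,0.1,0,0,-3,0,0.1,0,0,0,0,0.1,0,0,0,0,0.1]' ; python3 -c "
from h import *
pose(4)"
```

```text
time: 12.0
tool_pos: [0.6078, 0.2747, 0.0622]
tool_rot: [3.142, 0.0, 1.255]
contact_force: [-3.5, -1.1, 10.3]
opening: 0.0258
grip_force: 20.0
t 12.15 mean [607.835 274.709  62.227   1.255] sd [0.009 0.012 0.01  0.   ] f [-4.51305402 -1.27252475  9.23607292] 0.02571003738420222 19.99626874923706
```

```bash
python3 -m handwheel '[0,0,0.4,0,0.25,0,0,0,0,0.42,0,0,0,0,0.42,0,0,20,0,0.42,0,0,43,0,0.42,0,0,45,0,0.42,-17,-37,0,-0.04,0.5,-17.5,-37,0,0,0.5]'; python3 -m handwheel '[-17.5,-37,0,0,0.5,-17.5,-37,0,0,0.5,-17.5,-37,0,0,0.5,-17.5,-37,0,0,0.5,-17.5,-33,0,0,0.5,0,0,0,0,0.5,0,0,0,0,0.5,0,0,0,0,0.5]'
python3 - <<'E'
from h import *
m=pose(5)
p,d,K,T=snap('top','t6'); w,_,Kw,Tw=snap('wrist','w6')
print('warm placed',rect(mask(p,(20,90,60),(179,255,255))|mask(p,(0,175,150),(12,255,255)),K,T,.058,(178,160,225,195)))
g=mask(w,(35,80,50),(125,255,255))|mask(w,(0,0,190),(179,40,255)); print('wrist cool',rect(g,Kw,Tw,.014,(200,80,350,240)))
cv2.imwrite('pics/mix6.png',np.vstack([cv2.resize(p[150:240,140:340],None,fx=3,fy=3),cv2.resize(w,(600,450))[:300]]))
E
```

```text
time: 13.0
tool_pos: [0.574, 0.2006, 0.1707]
tool_rot: [3.138, -0.002, 1.216]
contact_force: [-0.6, -0.6, -1.0]
opening: 0.0454
grip_force: 0.0
time: 13.8
tool_pos: [0.4866, 0.0201, 0.1695]
tool_rot: [3.141, -0.0, 1.215]
contact_force: [-0.0, 0.7, 0.6]
opening: 0.0458
grip_force: 0.0
t 14.0 mean [486.502  20.39  169.4     1.216] sd [0.092 0.126 0.051 0.   ] f [-0.75355113 -0.46361807 -0.10303734] 0.04608863240590628 0.0
14.05 [0.4863 0.0203 0.1694] [-3.141  0.     1.216] 0.046
14.1 [0.4862 0.0202 0.1694] [-3.142  0.     1.216] 0.0461
warm placed (array([605.9, 274.7,  78.5,  28.9]), 1.24)
wrist cool (array([496.4,  20.6,  95.8,  26.7]), 1.213)
```

View pics/mix6.png

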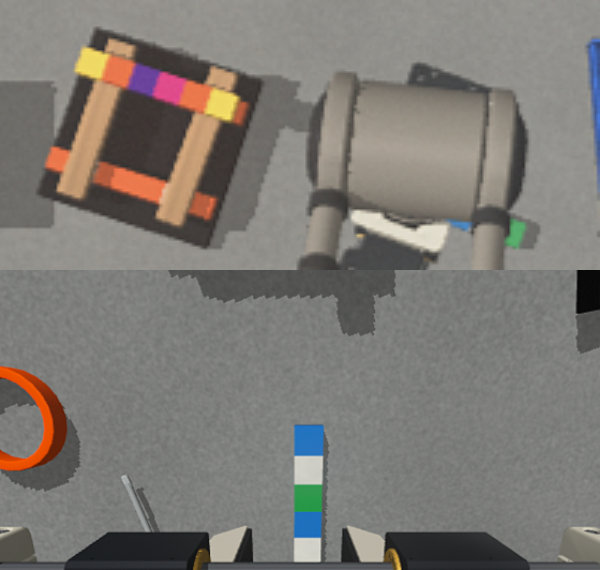

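The warm slat lies over the far bearer across both plain slats, at about (157,85). The cool slat is at (309,490) in the wrist crop, and both views agree on (485,-9). I'll grasp it.

```bash
python3 -m handwheel '[-1,-29.5,-10,0,0.5,0,0,-45,0,0.5,0,0,-45,0,0.5,0,0,-35,0,0.5,0,0,-16.5,0,0.5,0,0,0,0,0.3,0,0,0,0,0.1,0,0,0,0,0.1]' 20;python3 -m handwheel '[0,0,0,0,0.1,0,0,0,0,0.1]'; python3 -c "
from h import *
print(np.array([512.8,305.4,62.2,1.2545])-pose(3))"
```

```text
time: 14.95
tool_pos: [0.4855, -0.0098, 0.0186]
tool_rot: [3.14, -0.0, 1.215]
contact_force: [0.2, 0.1, -0.5]
opening: 0.0264
grip_force: 0.0
time: 15.15
tool_pos: [0.4854, -0.0099, 0.0186]
tool_rot: [3.14, -0.0, 1.215]
contact_force: [-0.1, -0.1, 1.1]
opening: 0.0257
grip_force: 20.0
t 15.25 mean [485.372  -9.882  18.556   1.215] sd [0.008 0.007 0.002 0.   ] f [-0.03719043 -0.14350425  3.49762239] 0.025845372071913928 20.000772178173065
[2.74281367e+01 3.15281761e+02 4.36441080e+01 3.96515688e-02]
```

```bash
python3 -m handwheel '[0,0,25,0,0.1,0,0,48,0,0.1,2,28,38,0.01,0.1,4,47,0,0.01,0.1,4,47,0,0.01,0.1,4,47,0,0.01,0.1,4,47,0,0,0.1,4,47,0,0,0.1]' 20;python3 -m handwheel '[4,40,0,0,0.1,1.4,12.3,0,0,0.1,0,0,0,0,0.1,0,0,-25,0,0.1,0,0,-25,0,0.1,0,0,0,0,0.1,0,0,0,0,0.1,0,0,0,0,0.1]'
python3 - <<'E'
from h import *
m=pose(5); print(np.array([512.8,305.4,62.2,1.2545])-m); p,_,K,T=snap('wrist','w7')
tcp=m[:2];a=m[3];ux=np.array([np.cos(a),np.sin(a)]);uy=np.array([-ux[1],ux[0]])
f=lambda u,v,h:np.round(((q:=ray((u,v),K,T,h)[0,:2]*1000-tcp)@ux,-(q@uy)),1)
h=m[2]/1000-.0186+.014
org=mask(p,(2,150,120),(16,255,255))
for v in range(92,110,3):
    r=np.where(org[v,230:330])[0]+230
    if len(r)>5: print(v,'bearer',f(r[0]-.5,v,.03),f(r[-1]+.5,v,.03))
vv=np.where(org[80:115,278])[0]
if len(vv): print('bearer end',f(278,vv[0]+79.5,.03))
y=mask(p,(35,80,50),(125,255,255))|mask(p,(0,0,190),(179,40,255))
r=np.where(y[120,230:325])[0]+230;print('slat',f(r[0]-.5,120,h),f(r[-1]+.5,120,h))
y=mask(p,(35,120,50),(125,255,255));print('slat end',[f(u,np.where(y[85:130,u])[0][0]+84.5,h) for u in(265,278,290)])
E
```

```text
time: 16.1
tool_pos: [0.5068, 0.255, 0.1291]
tool_rot: [3.141, -0.0, 1.255]
contact_force: [0.6, -0.1, -0.6]
opening: 0.0258
grip_force: 20.0
time: 16.9
tool_pos: [0.5135, 0.3049, 0.0805]
tool_rot: [3.14, -0.001, 1.254]
contact_force: [0.1, -0.7, -0.4]
opening: 0.0258
grip_force: 20.0
t 17.1 mean [513.286 305.238  80.422   1.254] sd [0.18  0.205 0.182 0.   ] f [ 0.57509993  0.10671624 -0.30607208] 0.025831346635449472 19.99975025653839
[-4.85875354e-01  1.61926692e-01 -1.82224039e+01  2.48897620e-04]
17.15 [0.5128 0.3055 0.0799] [ 3.141e+00 -1.000e-03  1.255e+00] 0.026
101 bearer [ 83.7 -11.8] [83.7 10.7]
104 bearer [ 82.  -11.2] [82.  10.1]
bearer end [84.5 -0.9]
slat [ 72.5 -14.5] [72.5 11.5]
slat end [array([82.2, -6.9]), array([82.2, -1.1]), array([82.2,  4.3])]
```

```bash
python3 -m handwheel '[-0.1,-2.4,-8,0,0.1,0,0,-7,0,0.1,0,0,-2.8,0,0.1,0,0,0,0,0.1,0,0,0,0,0.1]' ; python3 -c "
from h import *
pose(4)"
```

```text
time: 17.7
tool_pos: [0.5122, 0.3028, 0.0621]
tool_rot: [3.142, 0.0, 1.255]
contact_force: [-4.6, -2.5, 11.9]
opening: 0.0255
grip_force: 20.0
t 17.85 mean [512.154 302.77   62.083   1.255] sd [0.012 0.008 0.006 0.   ] f [-4.08157166 -4.17584109 12.18388606] 0.025407459255413257 20.00071406364441
```

Contact is gentle at about 12 N. I'll release, rise, back off and check.

```bash
python3 -m handwheel '[0,0,0.5,0,0.25,0,0,0,0,0.42,0,0,0,0,0.42,0,0,20,0,0.42,0,0,43,0,0.42,0,0,45,0,0.42,-10,-45,0,0,0.42,-10,-45,0,0,0.42]'; python3 -m handwheel '[-10,-45,0,0,0.42,-10,-45,0,0,0.42,-10,-45,0,0,0.42,0,-45,0,0,0.42,0,0,0,0,0.42,0,0,0,0,0.42]'
python3 - <<'E'
from h import *
p,d,K,T=snap('top','t8'); q=snap('scene','s8')[0]
for n,b in(('far',(160,155,232,200)),):pass
cv2.imwrite('pics/mix8.png',np.vstack([cv2.resize(p[150:245,140:440],(600,190),interpolation=cv2.INTER_CUBIC),cv2.resize(q[120:320,110:410],(600,400),interpolation=cv2.INTER_CUBIC)]))
yl=mask(p,(20,110,120),(34,255,255)); gb=mask(p,(40,80,60),(125,255,255))
for n,m in(('yellow',yl),('greenblue',gb)):
    k=np.zeros_like(m);k[150:240,145:235]=255
    num,l,st,c=cv2.connectedComponentsWithStats(m&k)
    for i in range(1,num):
        if st[i,4]>20: print(n,(ray(c[i],K,T,.058)*1000).round(1),st[i,4])
E
```

```text
time: 18.7
tool_pos: [0.4928, 0.2129, 0.1707]
tool_rot: [3.139, -0.002, 1.257]
contact_force: [-0.4, -1.1, -0.2]
opening: 0.039
grip_force: 0.0
time: 19.3
tool_pos: [0.4624, 0.0323, 0.1695]
tool_rot: [-3.141, -0.0, 1.252]
contact_force: [0.3, 0.3, -0.7]
opening: 0.0387
grip_force: 0.0
19.3 [0.4624 0.0323 0.1695] [-3.141 -0.     1.252] 0.0387
19.35 [0.4624 0.0332 0.1695] [-3.141 -0.     1.254] 0.0384
yellow [[627.6 339.1  58. ]] 85
yellow [[585.2 210.9  58. ]] 91
greenblue [[532.4 367.1  58. ]] 86
greenblue [[511.1 302.4  58. ]] 163
greenblue [[490.3 238.1  58. ]] 85
```

View pics/mix8.png

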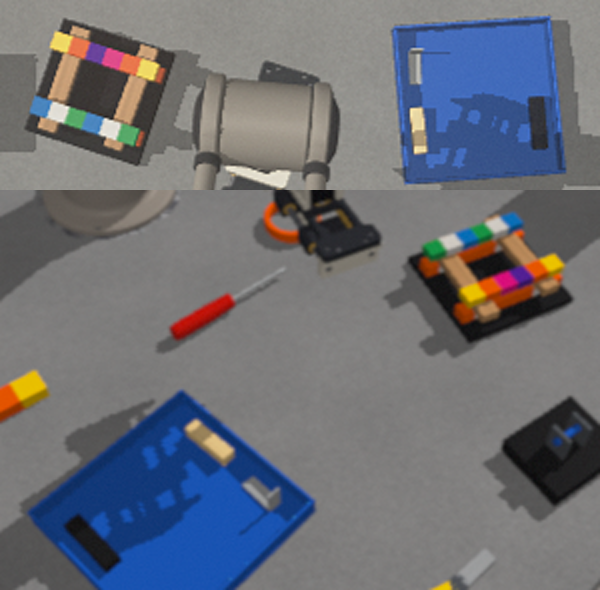

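Run:
```python
from h import *
for f,h,tcp in(('w7',.0755,(513.2,305.3)),('w5',.0749,(608.7,273.3))):
    p,_,K,T=load(f+'.npz'); print(f,[(v,p[v,278].tolist()) for v in range(94,112)])
p,_,K,T=load('t8.npz')
X=np.array([-.311,-.95]);
# stand x of tips and plain-slat centres in one camera
for n,(x,y) in dict(warm=(606.4,275.0),cool=(511.1,302.5)).items(): print(n,(np.array([x,y])-[561.1,290.5])@X)
wood=cv2.morphologyEx(mask(p,(5,50,100),(22,135,255)),cv2.MORPH_OPEN,np.ones((2,2),np.uint8))
print('plain mid',rect(wood,K,T,.044,(160,183,186,202)),'laid mid',rect(wood,K,T,.044,(192,185,222,212)))
```

```text
w7 [(94, [66, 61, 60]), (95, [46, 39, 38]), (96, [50, 43, 42]), (97, [50, 44, 41]), (98, [52, 40, 25]), (99, [51, 55, 121]), (100, [38, 106, 255]), (101, [32, 120, 255]), (102, [32, 117, 253]), (103, [19, 114, 255]), (104, [89, 119, 255]), (105, [219, 146, 68]), (106, [241, 149, 23]), (107, [233, 148, 34]), (108, [232, 148, 37]), (109, [232, 147, 35]), (110, [232, 148, 37]), (111, [231, 147, 35])]
w5 [(94, [34, 47, 65]), (95, [42, 55, 71]), (96, [45, 56, 72]), (97, [43, 52, 59]), (98, [42, 66, 136]), (99, [27, 114, 255]), (100, [16, 126, 255]), (101, [17, 123, 253]), (102, [17, 122, 252]), (103, [15, 118, 252]), (104, [19, 123, 253]), (105, [0, 191, 253]), (106, [0, 252, 253]), (107, [0, 242, 253]), (108, [0, 240, 253]), (109, [0, 240, 253]), (110, [0, 240, 253]), (111, [0, 240, 253])]
warm 0.6367000000000133
cool 4.150000000000001
plain mid (array([568. , 335. ,  61.3,  28.2]), -0.303) laid mid (array([539.8, 236.3,  72.3,  28.5]), -0.348)
```

Row 105 is the slat end in both wrist views, so my last shift was a measuring error: the cool slat sits about 3–4 mm off along its bearer. There is time to spare, so I'll regrasp it and correct that.

```bash
python3 -m handwheel '[10,45,0,0,0.42,10,45,0,0,0.42,10,45,0,0,0.42,10,45,0,0,0.42,10,45,0,0,0.42,0,45,0,0,0.42,0,0,0,0,0.42,0,0,0,0,0.42]' 20;python3 -m handwheel '[0,0,0,0,0.42,0,0,0,0,0.42]'; python3 -c "
from h import *
print(np.array([512.2,302.8,63,1.255])-pose(3))"
```

```text
time: 20.2
tool_pos: [0.511, 0.3053, 0.1689]
tool_rot: [-3.141, 0.001, 1.26]
contact_force: [-0.6, -0.3, -0.6]
opening: 0.0384
grip_force: 0.0
time: 20.4
tool_pos: [0.5123, 0.3023, 0.1697]
tool_rot: [-3.142, 0.0, 1.254]
contact_force: [-0.0, -0.3, 0.1]
opening: 0.0387
grip_force: 0.0
t 20.5 mean [512.432 302.202 169.846   1.254] sd [0.13  0.071 0.086 0.   ] f [-0.03471712  0.28738182  0.60680557] 0.03851362028722877 0.0
[-2.32333542e-01  5.97873807e-01 -1.06846030e+02  1.27935268e-03]
```

```bash
python3 -m handwheel '[0,0.5,-45,0,0.42,0,0,-40,0,0.42,0,0,-17,0,0.42,0,0,-4.5,0,0.42,0,0,0,0,0.42,0,0,0,0,0.25,0,0,0,0,0.1,0,0,0,0,0.1]' 20; python3 -m handwheel '[0,0,0,0,0.1,0,0,0,0,0.1]'; python3 -m handwheel '[0,0,4,0,0.1,0,0,0,0,0.1,1,3,0,0,0.1,0,0,0,0,0.1,0,0,-4.5,0,0.1,0,0,0,0,0.1,0,0,0,0,0.1]';python3 -c "
from h import *
pose(3)"
```

```text
time: 21.35
tool_pos: [0.5133, 0.3038, 0.0648]
tool_rot: [3.139, -0.002, 1.255]
contact_force: [-0.5, -1.0, 4.3]
opening: 0.0258
grip_force: 20.0
time: 21.55
tool_pos: [0.5133, 0.3038, 0.0648]
tool_rot: [3.139, -0.002, 1.255]
contact_force: [-0.3, -0.0, 7.0]
opening: 0.0254
grip_force: 20.0
time: 22.25
tool_pos: [0.5138, 0.307, 0.0637]
tool_rot: [3.14, -0.001, 1.255]
contact_force: [-1.7, 0.4, 7.7]
opening: 0.0256
grip_force: 20.0
t 22.35 mean [513.742 306.976  63.692   1.255] sd [0.016 0.013 0.019 0.   ] f [-2.19360366  0.4131776   7.4296273 ] 0.025688441830934668 20.00224381685257
```

```bash
python3 -m handwheel '[0,0,0.2,0,0.25,0,0,0,0,0.42,0,0,0,0,0.42,0,0,20,0,0.42,0,0,43,0,0.42,0,0,45,0,0.42,-10,-45,0,0,0.42,-10,-45,0,0,0.42]'; python3 -m handwheel '[-10,-45,0,0,0.42,-10,-45,0,0,0.42,-10,-45,0,0,0.42,0,-45,0,0,0.42,0,0,0,0,0.42,0,0,0,0,0.42]'
python3 - <<'E'
from h import *
p,d,K,T=snap('top','t9'); q,_,_,_=snap('scene','s9')
cv2.imwrite('pics/mix9.png',np.hstack([cv2.resize(p[150:240,145:235],(400,400)),cv2.resize(q[120:210,305:395],(400,400))]))
for n,m in(('yellow',mask(p,(20,110,120),(34,255,255))),('greenblue',mask(p,(40,80,60),(125,255,255)))):
    k=np.zeros_like(m);k[150:240,145:235]=255
    num,l,st,c=cv2.connectedComponentsWithStats(m&k)
    for i in range(1,num):
        if st[i,4]>20: w=(ray(c[i],K,T,.058)*1000)[0]; print(n,w.round(1),((w[:2]-[561.1,290.5])@[-.311,-.95]).round(1))
E
```

```text
time: 23.2
tool_pos: [0.4937, 0.2164, 0.172]
tool_rot: [3.139, -0.002, 1.257]
contact_force: [0.8, -1.7, -0.3]
opening: 0.0388
grip_force: 0.0
time: 23.8
tool_pos: [0.4634, 0.0357, 0.1708]
tool_rot: [-3.141, -0.0, 1.252]
contact_force: [0.7, 0.6, 0.5]
opening: 0.0387
grip_force: 0.0
23.8 [0.4634 0.0357 0.1708] [-3.141 -0.     1.252] 0.0387
23.85 [0.4634 0.0367 0.1708] [-3.141 -0.     1.254] 0.0386
yellow [627.6 339.1  58. ] -66.8
yellow [585.2 210.9  58. ] 68.1
greenblue [533.3 369.7  58. ] -66.6
greenblue [512.3 305.5  58. ] 1.0
greenblue [491.  240.7  58. ] 69.1
```

View pics/mix9.png

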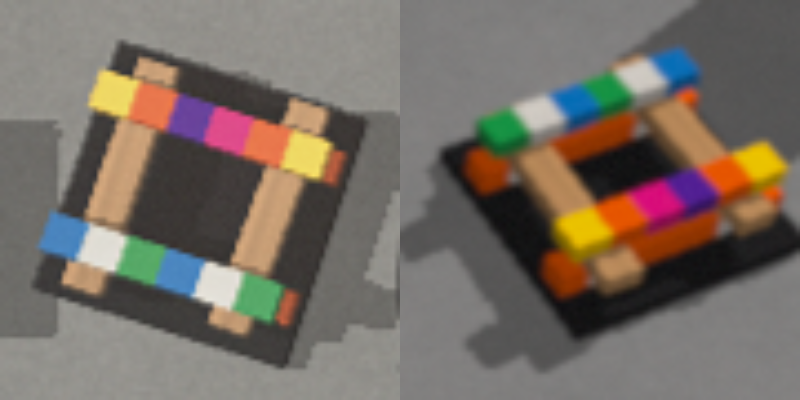

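Both painted slats now lie flat above their bearers, centred to about 1 mm along them.

```bash
python3 -c "
from cell import robot
print(robot.hand_in())"
```

```text
the job is handed in; nothing more can be done
None
```

The stack is finished and was handed in at about 24 s: the plain slat lies on the free marks, and the warm and cool slats lie crosswise above the two bearers, centred to about 1 mm along them by the top camera, all released, with the tray's other pieces left where they were.

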